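# Red stirrer into the dotted mug

### The job

The coffee in the mug with the dots is to be stirred: pull the red-handled stirrer straight up out of the wooden stand and put it, paddle down, into the dotted mug, lowering it in rather than dropping it. Let go of it so that it stands leaning in the mug, with the mug upright. Leave the other two stirrers in the stand.

Things in the scene. Friction and masses are not known exactly. Their poses are not given: they have to be found in the camera images.
- stirrer_red_center (a point): Red-handled coffee stirrer, 210 mm, upright in a loose well (85 mm deep) of a wooden stand, top 95 mm over the worktop; the well varies. Upper 125 mm: round handle, 15 mm thick, all above the stand; below: steel stem, 16 x 6 mm paddle at the foot. Point: on its axis, 105 mm from foot and top, 20 mm above the stand; z axis: foot to top. 60 g. The three stand in a row, 72 mm apart.
- stirrer_blue_center (a point): The same stirrer with a blue handle, a bystander in another well of the stand, its top about 220 mm above the worktop; point half-way up, z axis along it from foot to top.
- stirrer_yellow_center (a point): The same stirrer with a yellow handle, a bystander in another well of the stand, its top about 220 mm above the worktop; point half-way up, z axis along it from foot to top.
- mug_dots_floor (a point): White mug with dark dots, upright on the worktop: 91 mm high, 80 mm outside diameter, about 66 mm inside, a handle on one side. Point: centre of its inner floor, on the cup's axis, 7 mm above the worktop, 84 mm below the rim; z up, handle towards -y. A plain white mug stands near it: not the one meant; which stands where varies.
Mind the look-alikes: they are no part of the job. Leave any green or turquoise look-alike of the part that bears mug_dots_floor alone. There is more than one size of the part that bears stirrer_red_center; the job needs the largest.

How it is judged (in metres and radians):
On the way:
1. the red stirrer is pulled up clear of the stand (height (world z) of stirrer_red_center above 0.18 m), for 0.1 s.
At the end, for the whole second after the job is handed in: Red stirrer released, at rest in the upright dotted mug (10 deg) on the worktop: paddle down, leaning under 45 deg, its middle within 42 mm of the mug's axis and 60 to 125 mm above its inner floor; middles of the blue and yellow stirrers within 30 mm of their starts (horizontal distance between stirrer_red_center and mug_dots_floor below 0.042 m and z of stirrer_red_center in the frame of mug_dots_floor between 0.06 and 0.125 m and angle between stirrer_red_center's own z axis and vertical below 0.8 rad and angle between mug_dots_floor's own z axis and vertical below 0.17 rad and height (world z) of mug_dots_floor below 0.02 m and distance of each of stirrer_blue_center, stirrer_yellow_center from where it was at the start of the episode below 0.03 m and linear speed of stirrer_red below 0.05 m/s); the robot touches nothing.
It fails at once if the red stirrer is dropped into the mug (moves faster than 0.9 m/s at the mug) (linear speed of stirrer_red above 0.9 m/s and horizontal distance between stirrer_red_center and mug_dots_floor below 0.05 m).
It fails at once if another stirrer is pulled out of the stand (distance of any of stirrer_blue_center, stirrer_yellow_center from where it was at the start of the episode above 0.06 m).
It also fails if it takes over 40 s, if anything falls off the work surface, if the arm or the gripper's body presses on something with over 40 N, if the wrist force passes 120 N, or if a joint passes its speed limit or range.

### The arm

A 6-joint arm with a two-finger parallel gripper is mounted at the origin on a cart in front of the work surface, level with it; the furniture and walls round the work are solid. World frame = base frame: x ahead of the robot, y to its left, z up, the work surface at z = 0. Lengths are in mm, angles in degrees, forces in N, time in s.
With the tool pointing down it reaches from about 300 to 850 mm from the base axis. Payload 4.2 kg.
Tool frame: the origin (TCP) lies at the very end of the fingers, on their centre line; the grasp point (between the pads) lies 19 mm behind it; z points along the fingers, y is the line along which they close (so a half turn about z gives the same grasp; the last joint's range is limited). The gripper opens to 91 mm and grips with 3 to 60 N. Pads are 32 mm wide; open, the fingers measure 118 mm over their backs; the gripper's body (76 mm by 178 mm) begins 60 mm behind the grasp point.
Start: joints at [71.505, 18.312, 89.639, -0, 72.044, -1.146], TCP at [171.464, 548.856, 213.976] pointing down, gripper open.
Joint ranges: [-177.97, 177.97], [-48.28, 115.42], [12.27, 149.76], [-77.06, 257.06], [2.81, 150.46], [-146.56, 146.56]. Speed limits (degrees/s): [147.25, 147.25, 180, 180, 180, 180].

### API

Orientations are given as [roll, pitch, yaw] about the fixed x, y, z axes, in that order (R = Rz(yaw) Ry(pitch) Rx(roll)).
In Python, from workcell import * gives the robot as it stands.
- The arm moves only by the tool move_arm, never from a script. Its argument "motion" is a list of rows, each a list of 3 entries, a list of its own where there are three numbers: the finger opening in mm, from 0 to 91.2, then the shift along the world's x, y, z in units of 25 mm (1.0 is 25 mm), then the turn, a rotation vector about the world's x, y, z in units of 4 degrees (1.0 is 4 degrees). In form: [[grip, [x, y, z], [ax, ay, az]], ...]. A call has 1 to 20 rows; each row shifts and turns the commanded pose from where the row before left it; what a row does not reach is not made up. A row lasts 1/12 s, in which the tool goes at most 41.7 mm and 7.16 degrees, less where a joint would pass 70% of its speed; a pose out of reach is approached as far as the arm can. A call with a number of a shift or a turn outside -1 to 1 is refused whole. A call with a gripper value outside its range is refused whole. The fingers move at their own pace and stop on an object; "grip_force" is the grip in N (left out, the last holds). Time passes only in rows, so rows that do not move let the fingers close. It gives the time, the measured TCP pose, the force, the opening and the grip force at its end, in the units of the state.
- state(): the state, without advancing time (a new reading comes with each control period).
- grab_frame(name): name is "scene" or "top"; returns the picture (384x512x3 uint8, blue, green, red); there is no depth.
- camera_info(name): a dict with "fx", "fy", "cx", "cy" (pixels), "rvec" (rotation vector, rad) and "tvec" (3), from world to camera coordinates, as OpenCV has them. Camera axes: x right, y down, z forward; pixel columns grow to the right and rows downward; lengths in mm; the calibration is good to about 2 mm. A picture is of the moment at which its call begins. camera_info takes no time and is no camera call.
- job_done(): hands the job in; it is judged then, once.
The state is a dict: "time_s": time; "qpos": joint angles; "qvel": joint speeds; "effort": joint torques, N m; "ee_pos": TCP position; "ee_rot": TCP orientation; "force": force on the tool from outside, world axes, zero at the start; "torque": the same for the moment, N m; "gripper_width": finger opening in mm; "gripper_force": force on a finger pad.
Only numpy, scipy, OpenCV 4.12 (cv2) and the standard library are available. Lean on these libraries where they do the work, as an engineer would, in place of code of your own. Each camera call takes 0.05 s, during which the arm holds its last target. There are 200 camera calls.

## Working session

There is one attempt and no reset: what is moved stays moved. The work goes in short steps, Python scripts to look and compute and a tool call to move; the robot and the scene stay as the last step left them, time stands still between calls to the robot, and variables do not carry over. Pictures are saved under pics/ and viewed, at most 10 in all, crops included, and the job is handed in when it is done.

Besides the shell and the picture viewer there is one more tool, called after "Emit:" as name(argument=value, ...) on one line, values as JSON. move_arm: Moves the arm, as the interface text tells. Shifts and turns lie within -1 to 1; 1 stands for 25 mm of shift or 4 degrees of turn. Its arguments: {"type":"object","properties":{"motion":{"type":"array","items":{"type":"array"}},"grip_force":{"type":"number"}},"required":["motion"]}

```bash
mkdir -p pics
python3 - <<'E'
from workcell import *
import cv2,numpy as np
for n in("scene","top"):
    cv2.imwrite(f"pics/{n}0.png",grab_frame(n)); c=camera_info(n)
    R=cv2.Rodrigues(np.array(c["rvec"],float))[0]; print(n,c["fx"],c["cx"],c["cy"],-R.T@np.array(c["tvec"],float).ravel(),R[2])
s=state();print(s["time_s"],s["ee_pos"],s["ee_rot"],s["gripper_width"])
E
```

```text
scene 366.7213571580538 262.867076436356 195.4016761335002 [-270.04100346  511.00670626  609.82147604] [ 0.72458484 -0.48735004 -0.4873056 ]
top 475.2393042516229 248.29517663037487 186.68400220701335 [ 321.69369292  -13.87058755 1505.2084918 ] [ 0.09950435 -0.00847218 -0.99500106]
0.1 [171.31367293 548.42901831 213.2269427 ] [-1.79912383e+02 -1.73932037e-03  1.62651465e+02] 91.47902567636467
```

View pics/scene0.png

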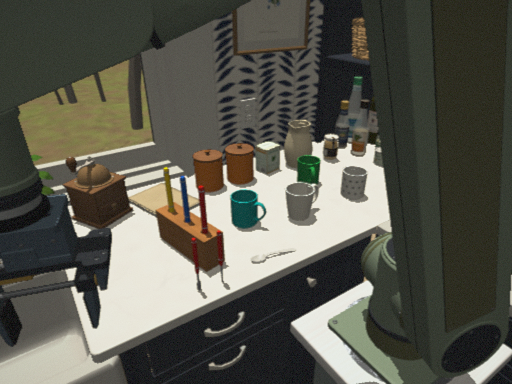

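View pics/top0.png

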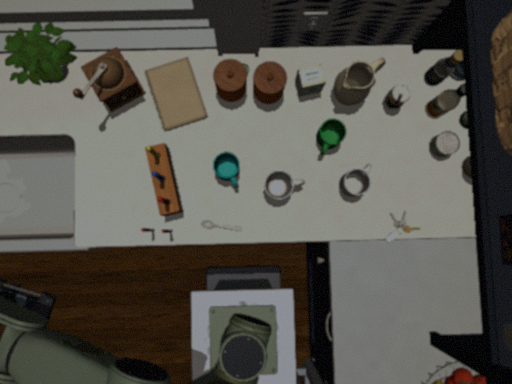

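The candidates are:
- **Red stirrers:** one in the stand at scene (203,210) / top (168,203). Two short look-alikes stand in front at scene (197,262) and (221,255). The one in the stand is the largest and fits the description.
- **Mugs:** dotted at scene (353,182) / top (354,183), plain white at scene (300,200), turquoise at (245,208), green at (308,170). The dotted one fits.

I'll confirm both in one enlarged crop.

```bash
cat > h.py <<'E'
from workcell import *
import cv2,numpy as np
def cam(n):
    c=camera_info(n);K=np.array([[c["fx"],0,c["cx"]],[0,c["fy"],c["cy"]],[0,0,1.]])
    r=np.array(c["rvec"],float);t=np.array(c["tvec"],float).ravel();return K,r,t
def proj(n,P):
    K,r,t=cam(n);return cv2.projectPoints(np.array(P,float).reshape(-1,1,3),r,t,K,None)[0].reshape(-1,2)
def atz(n,uv,z):
    K,r,t=cam(n);R=cv2.Rodrigues(r)[0];o=-R.T@t;d=R.T@np.linalg.inv(K)@[*uv,1.];return o+d*(z-o[2])/d[2]
def tri(us,ut):
    Ps=[K@np.c_[cv2.Rodrigues(r)[0],t] for K,r,t in map(cam,("scene","top"))]
    X=cv2.triangulatePoints(*Ps,np.array(us,float).reshape(2,1),np.array(ut,float).reshape(2,1)).ravel();return X[:3]/X[3]
E
python3 - <<'E'
from h import *
s=cv2.imread("pics/scene0.png");t=cv2.imread("pics/top0.png")
a=cv2.resize(s[150:300,145:345],None,fx=3,fy=3,interpolation=2)[:,:]
a=cv2.resize(s[150:300,140:380],(800,500),interpolation=2)
cv2.imwrite("pics/c1.png",a)
b=np.hstack([cv2.resize(t[140:250,135:215],(400,550),interpolation=2),cv2.resize(t[150:220,335:385],(393,550),interpolation=2)])
cv2.imwrite("pics/c2.png",b)
E
```

```text
(no output)
```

View pics/c1.png

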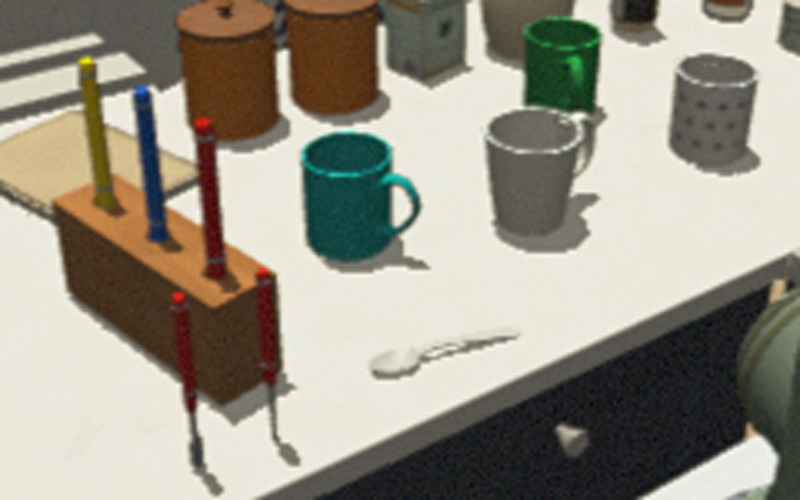

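View pics/c2.png

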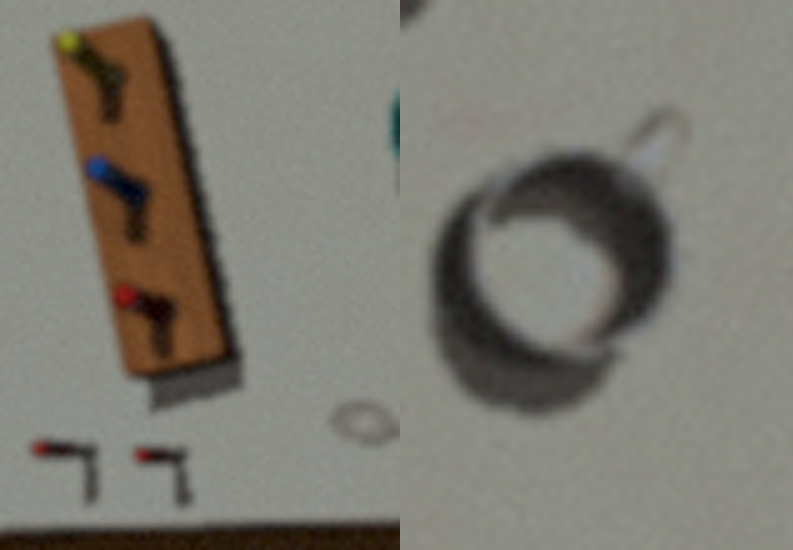

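The crops confirm both: the full-size red stirrer is at the near end of the stand, and the dotted mug is the far-right one. Next I'll work out their positions.

Run:
```python
from h import *
np.set_printoptions(precision=1,suppress=True)
S=lambda x,y:(140+x*.3,150+y*.3)
T=lambda x,y:(135+x/5,140+y/5)
for n,a,b,z in [("red top",(203,123),(124,296),219),("red base",(216,274),(162,312),95),("blue top",(142,92),(95,168),219),("blue base",(157,236),(138,192),95),("yel top",(86,62),(67,42),219),("small1 top",(179,298),(40,449),140),("small2 top",(263,272),(140,455),140)]:
    print(n,tri(S(*a),T(*b)),atz("scene",S(*a),z),atz("top",T(*b),z))
a=S(715,70);b=(356.2,182.4)
print("mug",tri(a,b),atz("scene",a,91),atz("top",b,91))
a=S(538,122);print("white",atz("scene",a,91),atz("top",(279,185),91))
```

```text
red top [422.3 215.7 219.5] [423.1 215.2 219. ] [422.3 215.8 219. ]
red base [422.2 215.9  94.3] [421.7 216.7  95. ] [421.9 215.5  95. ]
blue top [492.6 230.8 218.5] [491.1 230.8 219. ] [492.7 231.1 219. ]
blue base [494.6 230.   93.4] [493.1 231.8  95. ] [494.1 229.1  95. ]
yel top [562.5 245.8 219.1] [562.5 245.5 219. ] [562.6 245.9 219. ]
small1 top [342.  277.3 146. ] [350.1 274.4 140. ] [342.1 278.5 140. ]
small2 top [337. 220. 147.] [345.7 215.2 140. ] [337.2 221.5 140. ]
mug [ 467.9 -349.2   92. ] [ 469.6 -350.4   91. ] [ 467.8 -349.6   91. ]
white [ 481.5 -135.4   91. ] [ 465.8 -117.9   91. ]
```

Emit:
move_arm(motion=[[60,[0,0,1],[0,0,0]],[60,[0,0,1],[0,0,0]],[60,[0.6,-0.8,0],[0,0,0]],[60,[0.6,-0.8,0],[0,0,0]],[60,[0.6,-0.8,0],[0,0,0]],[60,[0.6,-0.8,0],[0,0,0]],[60,[0.6,-0.8,0],[0,0,0]],[60,[0.6,-0.8,0],[0,0,0]],[60,[0.6,-0.8,0],[0,0,0]],[60,[0.6,-0.8,0],[0,0,0]],[60,[0.6,-0.8,0],[0,0,0]],[60,[0.6,-0.8,0],[0,0,0]],[60,[0.6,-0.8,0],[0,0,0]],[60,[0.6,-0.8,0],[0,0,0]],[60,[0.6,-0.8,0],[0,0,0]],[60,[0.6,-0.8,0],[0,0,0]],[60,[0.6,-0.8,0],[0,0,0]],[60,[0.6,-0.8,0],[0,0,0]],[60,[0.4,-0.4,0],[0,0,0]],[60,[0,0,0],[0,0,0]]], grip_force=20)

```text
time_s: 1.77
ee_pos: [422.8, 216.9, 263.6]
ee_rot: [-179.9, 0.0, 162.5]
force: [0.7, -0.2, -0.5]
gripper_width: 59.9
gripper_force: 0.0
```

Run:
```python
from h import *
s=grab_frame("scene");cv2.imwrite("pics/d.png",cv2.resize(s[120:300,120:320],(667,600),interpolation=2))
```

```text
(no output)
```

View pics/d.png

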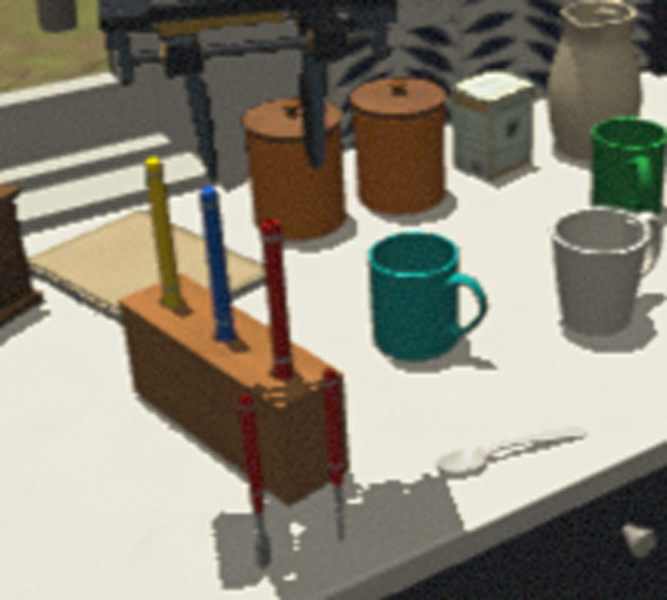

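The open fingers (crop (210,170) and (317,160)) straddle the red top at (270,228), and blue is clear. I'll descend and grip.

Emit:
move_arm(motion=[[60,[0,0,-0.47],[0,0,0]],[60,[0,0,-0.47],[0,0,0]],[60,[0,0,-0.47],[0,0,0]],[60,[0,0,-0.47],[0,0,0]],[60,[0,0,-0.47],[0,0,0]],[60,[0,0,-0.47],[0,0,0]],[60,[0,0,-0.47],[0,0,0]],[60,[0,0,-0.47],[0,0,0]],[60,[0,0,0],[0,0,0]],[0,[0,0,0],[0,0,0]],[0,[0,0,0],[0,0,0]],[0,[0,0,0],[0,0,0]],[0,[0,0,0],[0,0,0]],[0,[0,0,0],[0,0,0]],[0,[0,0,0],[0,0,0]],[0,[0,0,0],[0,0,0]]], grip_force=20)

```text
time_s: 3.15
ee_pos: [421.6, 218.9, 170.2]
ee_rot: [180.0, 0.0, 162.6]
force: [0.3, -1.0, -0.4]
gripper_width: 16.1
gripper_force: 0.2
```

Emit:
move_arm(motion=[[0,[0,0,0],[0,0,0]],[0,[0,0,0],[0,0,0]],[0,[0,0,0],[0,0,0]],[0,[0,0,0],[0,0,0]]])

```text
time_s: 3.48
ee_pos: [421.5, 218.7, 170.1]
ee_rot: [180.0, 0.0, 162.6]
force: [-0.1, -1.4, 1.7]
gripper_width: 14.7
gripper_force: 20.0
```

Emit:
move_arm(motion=[[0,[0,0,0.2],[0,0,0]],[0,[0,0,0.4],[0,0,0]],[0,[0,0,0.4],[0,0,0]],[0,[0,0,0.4],[0,0,0]],[0,[0,0,0.4],[0,0,0]],[0,[0,0,0.4],[0,0,0]],[0,[0,0,0.4],[0,0,0]],[0,[0,0,0.4],[0,0,0]],[0,[0,0,0.4],[0,0,0]],[0,[0,0,0.4],[0,0,0]],[0,[0,0,0.4],[0,0,0]],[0,[0,0,0.4],[0,0,0]],[0,[0,0,0.4],[0,0,0]],[0,[0,0,0.4],[0,0,0]],[0,[0,0,0.4],[0,0,0]],[0,[0,0,0.2],[0,0,0]],[0,[0,0,0],[0,0,0]],[0,[0,0,0],[0,0,0]]], grip_force=25)

```text
time_s: 4.98
ee_pos: [421.5, 218.9, 320.0]
ee_rot: [180.0, -0.0, 162.7]
force: [-0.2, -0.3, -1.4]
gripper_width: 14.3
gripper_force: 25.0
```

Run:
```python
from h import *
s=grab_frame("scene");cv2.imwrite("pics/e.png",cv2.resize(s[100:300,100:360],(780,600),interpolation=2))
print(state()["ee_pos"])
```

```text
[421.25764786 218.75451372 319.56350628]
```

View pics/e.png

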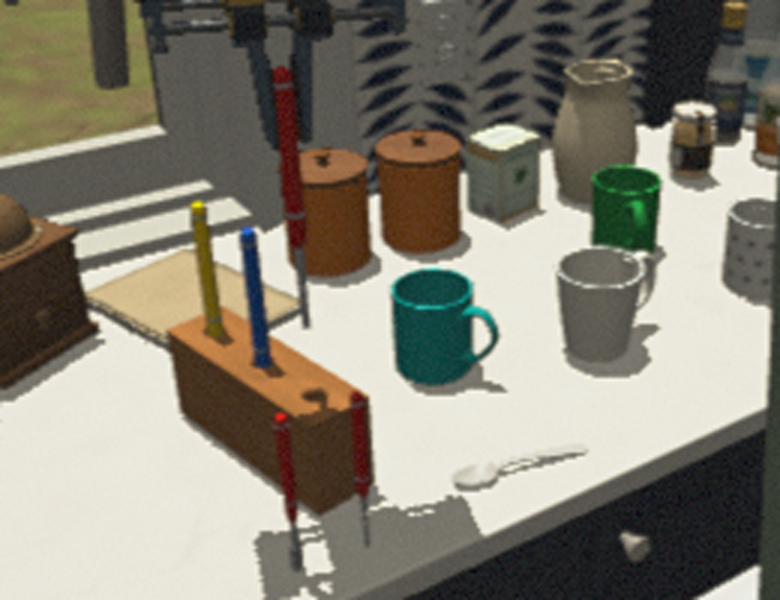

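The red stirrer is clear of the stand: its top is at crop (282,72), its foot at (306,327), and the well is empty. I'll check whether it hangs vertically.

Run:
```python
from h import *
print(proj("scene",[[421.5,218.8,370],[421.5,218.8,245],[421.5,218.8,160],[421.5,218.8+20,160],[441.5,218.8,160]]), (100+282/3,100+72/3),(100+297/3,100+245/3),(100+306/3,100+327/3))
```

```text
[[193.63585079 123.23928766]
 [198.79014313 177.33221867]
 [201.87929963 209.75209675]
 [194.04807458 212.25755411]
 [198.21903861 206.13592387]] (194.0, 124.0) (199.0, 181.66666666666669) (202.0, 209.0)
```

Emit:
move_arm(motion=[[0,[0,-0.4,0],[0,0,0]],[0,[0,-0.8,0],[0,0,0]],[0,[0,-0.8,0],[0,0,0]],[0,[0,-0.8,0],[0,0,0]],[0,[0,-0.8,0],[0,0,0]],[0,[0,-0.8,0],[0,0,0]],[0,[0,-0.8,0],[0,0,0]],[0,[0,-0.8,0],[0,0,0]],[0,[0,-0.8,0],[0,0,0]],[0,[0,-0.8,0],[0,0,0]],[0,[0,-0.8,0],[0,0,0]],[0,[0,-0.8,0],[0,0,0]],[0,[0,-0.8,0],[0,0,0]],[0,[0,-0.8,0],[0,0,0]],[0,[0,-0.8,0],[0,0,0]],[0,[0,-0.8,0],[0,0,0]],[0,[0,-0.8,0],[0,0,0]],[0,[0,-0.8,0],[0,0,0]],[0,[0,-0.8,0],[0,0,0]],[0,[0,-0.8,0],[0,0,0]]])

```text
time_s: 6.7
ee_pos: [420.5, -172.5, 319.4]
ee_rot: [-180.0, -0.1, 162.6]
force: [-0.1, -0.1, -1.0]
gripper_width: 14.8
gripper_force: 25.0
```

Emit:
move_arm(motion=[[0,[0,-0.8,0],[-0.15,-0.477,0]],[0,[0,-0.8,0],[-0.15,-0.477,0]],[0,[0,-0.8,0],[-0.15,-0.477,0]],[0,[0,-0.8,0],[-0.15,-0.477,0]],[0,[0,-0.8,0],[-0.15,-0.477,0]],[0,[0,-0.8,0],[-0.15,-0.477,0]],[0,[0,-0.8,0],[-0.15,-0.477,0]],[0,[0,-0.8,0],[-0.15,-0.477,0]],[0,[0,-0.2,0],[-0.15,-0.477,0]],[0,[0,0,0],[-0.15,-0.477,0]],[0,[0,0,0],[0,0,0]],[0,[0,0,0],[0,0,0]],[0,[0,0,0],[0,0,0]]])

```text
time_s: 7.78
ee_pos: [421.2, -336.1, 319.9]
ee_rot: [-180.0, 19.9, 162.7]
force: [0.4, -0.4, -0.2]
gripper_width: 14.3
gripper_force: 25.0
```

Run:
```python
from h import *
from scipy.spatial.transform import Rotation as Ro
s=grab_frame("scene");t=grab_frame("top")
st=state();p=np.array(st["ee_pos"]);R=Ro.from_euler("xyz",st["ee_rot"],degrees=True).as_matrix()
ft=p+160*R[:,2];tp=p-50*R[:,2]
print(p,st["qpos"],ft,tp,proj("scene",[ft,tp]),proj("top",[ft,tp]))
a=cv2.resize(s[90:240,260:460],(533,400),interpolation=2);b=cv2.resize(t[130:230,310:377],(267,400),interpolation=2)
cv2.imwrite("pics/f.png",np.hstack([a,b]))
```

```text
[ 421.70265658 -336.05950865  320.01891618] [ -45.5309387     2.66170734   97.16245396   10.42652461   62.78494814
 -121.58182605] [ 473.86033631 -352.43416148  169.64788443] [ 405.40338166 -330.94242964  367.0098636 ] [[356.93652517 148.13065608]
 [378.69284437  90.8687412 ]] [[363.52992467 177.23395894]
 [376.32001333 195.90181049]]
```

View pics/f.png

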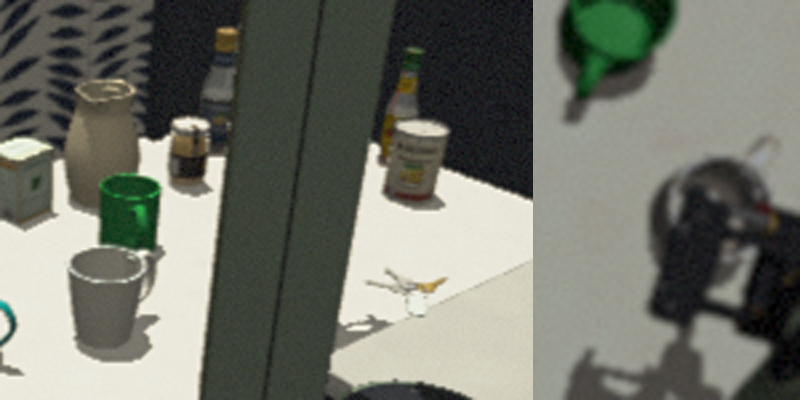

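The arm hides the scene view. In the top view the red handle shows at about (368,184), on the predicted axis line, so the foot is over the mug. I'll lower it slowly.

Emit:
move_arm(motion=[[0,[0,0,-0.3],[0,0,0]],[0,[0,0,-0.3],[0,0,0]],[0,[0,0,-0.3],[0,0,0]],[0,[0,0,-0.3],[0,0,0]],[0,[0,0,-0.3],[0,0,0]],[0,[0,0,-0.3],[0,0,0]],[0,[0,0,-0.3],[0,0,0]],[0,[0,0,-0.3],[0,0,0]],[0,[0,0,-0.3],[0,0,0]],[0,[0,0,-0.3],[0,0,0]],[0,[0,0,-0.3],[0,0,0]],[0,[0,0,-0.3],[0,0,0]],[0,[0,0,0],[0,0,0]]])

```text
time_s: 8.97
ee_pos: [420.7, -335.4, 227.9]
ee_rot: [179.9, 19.8, 162.6]
force: [-0.3, 0.4, -0.4]
gripper_width: 14.5
gripper_force: 25.0
```

Emit:
move_arm(motion=[[0,[0,0,-0.25],[0,0,0]],[0,[0,0,-0.25],[0,0,0]],[0,[0,0,-0.25],[0,0,0]],[0,[0,0,-0.25],[0,0,0]],[0,[0,0,-0.25],[0,0,0]],[0,[0,0,-0.25],[0,0,0]],[0,[0,0,-0.25],[0,0,0]],[0,[0,0,-0.25],[0,0,0]],[0,[0,0,-0.2],[0,0,0]],[0,[0,0,-0.2],[0,0,0]],[0,[0,0,0],[0,0,0]],[0,[0,0,0],[0,0,0]]])

```text
time_s: 9.97
ee_pos: [421.4, -336.1, 169.7]
ee_rot: [-180.0, 20.0, 162.7]
force: [-0.1, 0.1, -0.4]
gripper_width: 14.5
gripper_force: 25.0
```

Emit:
move_arm(motion=[[0,[0,0,-0.06],[0,0,0]],[0,[0,0,-0.06],[0,0,0]],[0,[0,0,-0.06],[0,0,0]],[0,[0,0,-0.06],[0,0,0]],[0,[0,0,-0.06],[0,0,0]],[0,[0,0,-0.04],[0,0,0]],[0,[0,0,0],[0,0,0]],[0,[0,0,0],[0,0,0]]])

```text
time_s: 10.63
ee_pos: [421.5, -336.1, 161.4]
ee_rot: [-180.0, 20.0, 162.7]
force: [-0.1, 0.9, -0.2]
gripper_width: 14.9
gripper_force: 25.0
```

Run:
```python
from h import *
s=grab_frame("scene");t=grab_frame("top")
st=state();print(st["ee_pos"],st["force"])
a=cv2.resize(s[90:240,260:460],(400,300),interpolation=2);b=cv2.resize(t[140:240,310:410],(400,400),interpolation=2)
a=cv2.copyMakeBorder(a,0,100,0,0,0);cv2.imwrite("pics/g.png",np.hstack([a,b]))
```

```text
[ 421.50922878 -336.21281234  161.54585132] [-0.13864152  0.98747631 -0.36945392]
```

View pics/g.png

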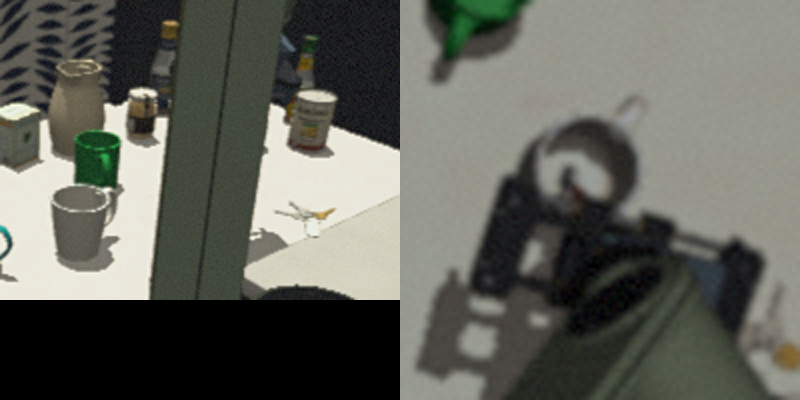

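The top crop shows the stem inside the dotted mug at (568,180), with the mug in place. I'll ease it down to contact, then open gently.

Emit:
move_arm(motion=[[0,[0,0,-0.05],[0,0,0]],[0,[0,0,-0.04],[0,0,0]],[0,[0,0,0],[0,0,0]],[0,[0,0,0],[0,0,0]]])

```text
time_s: 11.07
ee_pos: [421.4, -336.1, 159.1]
ee_rot: [-180.0, 20.0, 162.7]
force: [-0.3, -0.0, -0.1]
gripper_width: 14.5
gripper_force: 25.0
```

Next I'll open in small steps and back out along the tool axis.

Emit:
move_arm(motion=[[18,[0,0,0],[0,0,0]],[18,[0,0,0],[0,0,0]],[25,[0,0,0],[0,0,0]],[35,[0,0,0],[0,0,0]],[50,[0,0,0],[0,0,0]],[50,[0,0,0],[0,0,0]],[50,[0,0,0],[0,0,0]],[50,[0,0,0],[0,0,0]]], grip_force=10)

```text
time_s: 11.73
ee_pos: [421.5, -336.2, 159.2]
ee_rot: [-180.0, 20.0, 162.7]
force: [-0.2, 0.0, -0.7]
gripper_width: 49.6
gripper_force: 0.0
```

Emit:
move_arm(motion=[[50,[-0.13,0.04,0.38],[0,0,0]],[50,[-0.13,0.04,0.38],[0,0,0]],[50,[-0.13,0.04,0.38],[0,0,0]],[50,[-0.13,0.04,0.38],[0,0,0]],[50,[-0.13,0.04,0.38],[0,0,0]],[50,[-0.13,0.04,0.38],[0,0,0]],[50,[-0.13,0.04,0.38],[0,0,0]],[50,[-0.13,0.04,0.38],[0,0,0]],[50,[-0.13,0.04,0.38],[0,0,0]],[50,[-0.13,0.04,0.38],[0,0,0]],[50,[0,0.8,0.6],[0,0,0]],[50,[0,0.8,0.6],[0,0,0]],[50,[0,0.8,0.4],[0,0,0]],[50,[0,0.8,0],[0,0,0]],[50,[0,0.8,0],[0,0,0]],[50,[0,0.8,0],[0,0,0]],[50,[0,0.8,0],[0,0,0]],[50,[0,0.8,0],[0,0,0]],[50,[0,0.8,0],[0,0,0]],[50,[0,0.8,0],[0,0,0]]])

```text
time_s: 13.4
ee_pos: [388.5, -125.3, 294.7]
ee_rot: [-180.0, 20.0, 162.6]
force: [0.2, 0.7, -0.8]
gripper_width: 50.2
gripper_force: 0.0
```

Run:
```python
from h import *
s=grab_frame("scene");t=grab_frame("top")
st=state();print(st["ee_pos"],st["force"],st["time_s"])
a=cv2.resize(s[90:240,140:440],(500,250),interpolation=2);b=cv2.resize(t[140:240,310:385],(300,400),interpolation=2)
a=cv2.copyMakeBorder(a,0,150,0,0,0);cv2.imwrite("pics/i.png",np.hstack([a,b]))
```

```text
[ 388.552257   -124.11621405  294.72241087] [ 0.12335502 -0.17749803 -0.11954025] 13.5
```

View pics/i.png

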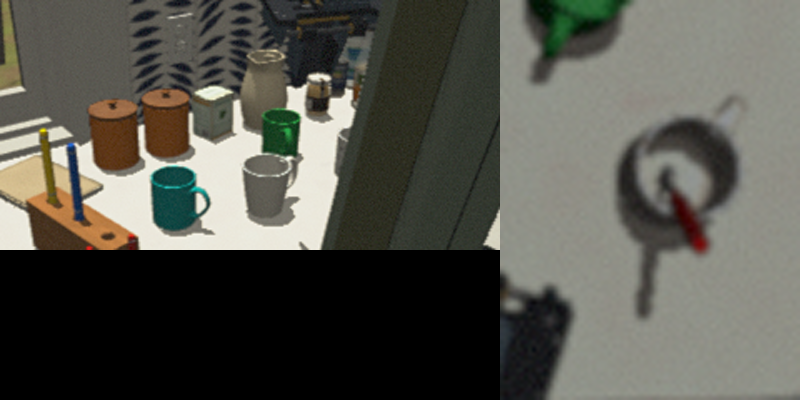

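The red stirrer leans in the dotted mug, with its foot at top-crop (665,180) and its top at (700,247). The mug is upright, blue and yellow are still in the stand, and the arm is clear. I'll hand it in.

Run:
```python
from h import *
print(atz("top",(351.2,185),12),atz("top",(360,201.8),200))
print(job_done())
```

```text
[ 468.09750062 -352.11167249   12.        ] [ 402.55226309 -331.58016622  200.        ]
the job is handed in; nothing more can be done
None
```

The red stirrer is out of the stand, lowered paddle down into the dotted mug and released. It leans about 20° with the mug upright and blue and yellow left in the stand; I handed it in at about 13.5 s, but no verdict was shown.

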